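# Level the glass display shelf and hold it down on its foot

## Robot

A 6-joint arm with a two-finger parallel gripper is mounted at the origin on the work surface. World frame = base frame: x ahead of the robot, y to its left, z up, the work surface at z = 0. Lengths are in m, angles in rad, forces in N, time in s.
With the tool pointing down it reaches from about 0.3 to 0.875 m from the base axis. Payload 6.4 kg.
Tool frame: the origin (TCP) lies on the centre line of the jaws, within the pads' length; the fingertips stand 22 mm ahead of it and the grasp point (between the pads) lies 3 mm ahead of it; z points along the fingers, y is the line along which they close (so a half turn about z gives the same grasp; the last joint's range is limited). The gripper opens to 85 mm and grips with 20 to 120 N. Pads are 22 mm wide; open, the fingers measure 114 mm over their backs; the gripper's body (76 mm by 85 mm) begins 54 mm behind the grasp point. The pads swing forward as they close: fully open they stand 13 mm farther back than shut.
Start: joints at [-1.392, 0.181, 1.607, -0, 1.354, -0.206], TCP at [0.216, -0.533, 0.253] pointing down, gripper open.
Joint ranges: [-2.99, 2.99], [-0.89, 2.07], [0.3, 2.58], [-1.14, 4.28], [0, 2.63], [-3.12, 3.12]. Speed limits (rad/s): [2.57, 2.57, 3.01, 3.14, 3.14, 3.14].

## Interface

Orientations are given as a unit quaternion [w, x, y, z].
In Python, from bench import ctrl gives the robot as it stands. The module is installed in compiled form; this text tells all that it offers.
- The arm moves only by the tool servo_tool, never from a script. Its argument "commands" is a list of rows, each a list of 3 entries, a list of its own where there are three numbers: the shift along the tool's x, y, z in mm, then the turn about the tool's z in rad, then the finger opening in mm, from 0 to 85.4. In form: [[[dx, dy, dz], turn, jaw], ...]. A call has 1 to 20 rows; each row shifts and turns the commanded pose from where the row before left it, along the tool's axes as they then stand; what a row does not reach is not made up. A row lasts 1/8 s, in which the tool goes at most 62.5 mm and 10.7 degrees, less where a joint would pass 70% of its speed; a pose out of reach is approached as far as the arm can. A call with a gripper value outside its range is refused whole. The fingers move at their own pace and stop on an object; the grip force is fixed at half the most. Time passes only in rows, so rows that do not move let the fingers close. It gives the time, the measured TCP pose, the force, the opening and the grip force at its end, in the units of the state.
- ctrl.get_obs(): the state, without advancing time (a new reading comes with each control period).
- ctrl.camera(name): name is "side" or "top" or "wrist"; returns a dict with "color" (384x512x3 uint8, red, green, blue), "z_map" (384x512 float32, m along the optical axis (not along the pixel's ray), 0 where there is no reading), "fx", "fy", "cx", "cy" (pixels), "R" (3x3) and "t" (3): a world point X has camera coordinates R X + t. Camera axes: x right, y down, z forward; pixel columns grow to the right and rows downward; lengths in m; the calibration is good to about 2 mm. A picture is of the moment at which its call begins.
- ctrl.hand_in(): hands the job in; it is judged then, once.
The state is a dict: "time_s": time; "q": joint angles; "dq": joint speeds; "joint_efforts": joint torques, N m; "eef_pos": TCP position; "eef_rot": TCP orientation; "wrist_force": force on the tool from outside, world axes, zero at the start; "torque": the same for the moment, N m; "opening": opening from 0.0 (shut) to 1.0 (fully open); "grasp_force": force on a finger pad.
Only numpy, scipy, OpenCV 4.12 (cv2) and the standard library are available. Lean on these libraries where they do the work, as an engineer would, in place of code of your own. Each camera call takes 0.05 s, during which the arm holds its last target. There are 200 camera calls.

## Task

In the gift shop, the hinged glass shelf of the small display stand is out of level. Draw the spirit level along its channel until all of it is clear of the upper shelf; then turn the wing knob of the screw foot until, with the spirit level pressed down so that the shelf bears on the foot, the bubble sits between its two lines. Finish while still pressing down on the spirit level with the fingers, firmly but without leaning hard on the glass, the bubble centred, and leave the goods around where they are.

Things in the scene. Friction and masses are not known exactly. Their poses are not given: they have to be found in the camera images.
- stand: Fixed display stand. Dark wooden base 150 mm (x) by 460 mm (y), 15 mm thick; origin under it, z up, on the table. It carries the hinged shelf (hinge line along x at y = +170 mm, 81 mm up), an upper glass shelf over the hinge end and, at y = -170 mm, the screw foot.
- overhang_edge (a point): Middle of the lower edge of the upper shelf, where the overhang ends: the upper shelf reaches from here 145 mm towards the stand's +y and 75 mm to either side in x; its glass is 8 mm thick, 138 to 146 mm above the table.
- shelf: Hinged glass shelf 8 mm thick with dark trims, 120 mm wide, reaching 370 mm from the hinge towards the stand's -y. Origin on the hinge line, mid-thickness (glass top at z = +4 mm); its y lies along the stand's y, its z is up. A channel between two dark lips, 6 mm high, runs along its middle and holds the spirit level captive.
- shelf_end (a point): Point on the glass top over the foot, 340 mm from the hinge. This free end is sprung up: left alone it stands about 0.025 rad high against a stop, off the foot; some 2 to 4 N down on the drawn-out level brings it onto the foot's collar. The collar starts too low: pressed, the shelf then slopes down to this end by 0.006 to 0.022 rad.
- level: Spirit level: aluminium bar 24 mm wide (x), 150 mm long (y), 34 mm high; origin in the middle of its underside. It slides along the shelf's channel with light friction and cannot be lifted out. Its +y end starts under the upper shelf, its -y end sticks out 60 to 90 mm. Clear when its origin is below y = -15 mm in the stand's frame; the slide ends at about -60 mm. Grip it across its width.
- level_top (a point): Middle of the level's top: a grey window 56 mm long with two dark lines, 20 mm apart between their inner edges, and the bubble, which stands 4 mm proud. The level may be pressed anywhere on its top; pressing 30 to 60 mm from the middle leaves the bubble in view.
- bubble (a joint): Position (m) of the white bubble, 14 mm long, along the spirit level's y; 0 is the middle between the lines. It drifts to the higher end: 8 mm for each 0.01 rad of slope, and takes about 2 s to settle. Negative: the free (-y) end is high; positive: the free end is low.
- jack: Screw foot: a steel spindle standing in the base with a collar of 34 mm radius under the free end of the shelf, 340 mm from the hinge; the spindle comes up through a notch in the shelf. Origin on its axis at the top of the collar. It rises 3.5 mm per radian as its wing knob is turned anticlockwise seen from above (coarse thread), and stays where it is left.
- knob_grip (a point): Grip point of the foot's wing knob: a black bar 54 mm long (along the point's x), 14 mm wide (y) and 26 mm high, 11 mm of it above this point. It lies on the spindle's axis, 58 mm above the jack's origin, and rises with the foot. Between 0.6 and 2.2 rad anticlockwise are needed.
- doll_small: Bystander: nesting doll 53 mm tall on the upper shelf; origin under its middle.
- doll_mid: Bystander: nesting doll 75 mm tall, 46 mm wide, on the table; origin under its middle.
- doll_big: Bystander: nesting doll 94 mm tall, 58 mm wide, on the table; origin under its middle.
- globe: Bystander: glass ball in a wooden bow on a round foot, 120 mm tall; origin under its middle.
- drop_frame: Bystander: wooden frame 98 mm wide, 140 mm tall with a glass drop in it; origin under its middle.
- thermometer: Bystander: glass column 230 mm tall, 48 mm wide; origin under its middle.
- straw_box: Bystander: flat black box 70 x 220 x 18 mm with steel straws; origin under its middle.

How it is judged:
On the way, in this order (a step that is already met when the one before it is completed fails the run):
1. the spirit level has been slid along the channel clear of the upper shelf (y of level in the frame of stand below -0.01 m), for 0.2 s.
2. the spirit level is pressed down, the shelf bears on the foot and the bubble is between the lines (contact force between the fingers and level above 2 N and contact force between shelf and jack above 0.7 N and value of joint bubble between -0.003 and 0.003 m), for 1 s.
At the end, for the whole second after the job is handed in: The spirit level is clear of the upper shelf (5 mm slack) and still; the fingers press it with more than 2 N, the shelf bears on the foot's collar with more than 0.7 N, and the bubble stays within 3 mm of the middle (all of step 2 and y of level in the frame of stand below -0.01 m and linear speed of level below 0.02 m/s); the arm keeps its last pose, push and grip.
It fails at once if the shelf is leaned on so hard that it bears on the foot with more than 30 N (contact force between shelf and jack above 30 N).
It fails at once if goods around are moved by more than 30 mm (distance of any of doll_small, doll_mid, doll_big, globe, drop_frame, thermometer, straw_box from where it was at the start of the episode above 0.03 m).
It also fails if it takes over 72 s, if anything falls off the work surface, if the arm or the gripper's body presses on something with over 40 N, if the wrist force passes 120 N, or if a joint passes its speed limit or range.

## Working session

There is one attempt and no reset: what is moved stays moved. The work goes in short steps, Python scripts to look and compute and a tool call to move; the robot and the scene stay as the last step left them, time stands still between calls to the robot, and variables do not carry over. Pictures are saved under pics/ and viewed, at most 10 in all, crops included, and the job is handed in when it is done.

Besides the shell and the picture viewer there is one more tool, called as name(argument=value, ...) on one line, values as JSON. servo_tool: Moves the arm, as the interface text tells. Its arguments: {"type":"object","properties":{"commands":{"type":"array"}},"required":["commands"]}

```bash
mkdir -p pics
cat > h.py <<'E'
import numpy as np, cv2
from bench import ctrl
def cam(n):
    c=ctrl.camera(n); return c
def save(c,f): cv2.imwrite('pics/'+f,cv2.cvtColor(c['color'],cv2.COLOR_RGB2BGR))
def ray(c,u,v,z):
    R,t=np.array(c['R']),np.array(c['t']); o=-R.T@t
    d=R.T@np.array([(u-c['cx'])/c['fx'],(v-c['cy'])/c['fy'],1.])
    return o+d*(z-o[2])/d[2]
def dep(c,u,v):
    z=c['z_map'][v,u]; R,t=np.array(c['R']),np.array(c['t'])
    return R.T@(z*np.array([(u-c['cx'])/c['fx'],(v-c['cy'])/c['fy'],1.])-t)
def pts(c):
    z=c['z_map'].astype(float); v,u=np.mgrid[:384,:512]
    P=np.stack([(u-c['cx'])/c['fx']*z,(v-c['cy'])/c['fy']*z,z],-1)
    return (P-np.array(c['t']))@np.array(c['R'])
E
python3 - <<'E'
from h import *
a=[cam(n) for n in('top','side')]
for c,n in zip(a,('top','side')):
    save(c,n+'0.png'); print(n,-np.array(c['R']).T@c['t'],c['fx'])
    np.savez('pics/'+n+'0.npz',**c)
o=ctrl.get_obs(); print(o)
E
```

```text
top [0.27417396 0.00939519 1.4729105 ] 433.26036880317633
side [0.42546024 0.78648369 0.7222939 ] 364.5874242316956
{'time_s': 0.1, 'q': array([-1.39228564e+00,  1.81472331e-01,  1.60789661e+00,  3.42989796e-05,
        1.35385490e+00, -2.06315105e-01]), 'dq': array([ 0.0008643 , -0.00095261, -0.00173251,  0.00304226,  0.00077307,
        0.00100484]), 'joint_efforts': array([ 3.25671399e-04, -4.45876300e+01, -3.52236986e+01, -2.45658057e-04,
        4.19065604e-03,  9.70827898e-06]), 'eef_pos': array([ 0.21578582, -0.53246608,  0.25247661]), 'eef_rot': array([-8.15282325e-04,  9.81546062e-01,  1.91224118e-01,  2.80810691e-05]), 'wrist_force': array([-0.26116655, -0.07319803, -0.46394877]), 'torque': array([ 6.23590861e-02, -4.11086056e-02,  2.98694781e-05]), 'grasp_force': 0.0, 'opening': 1.0023045895057447}
```

View pics/top0.png

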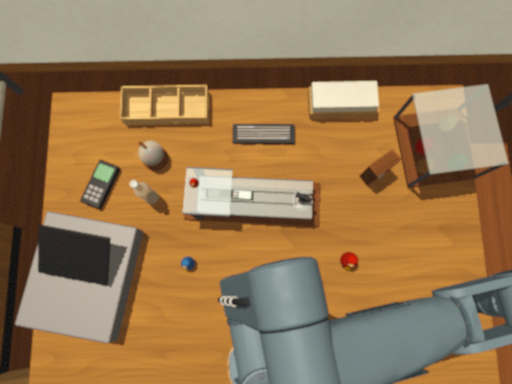

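View pics/side0.png

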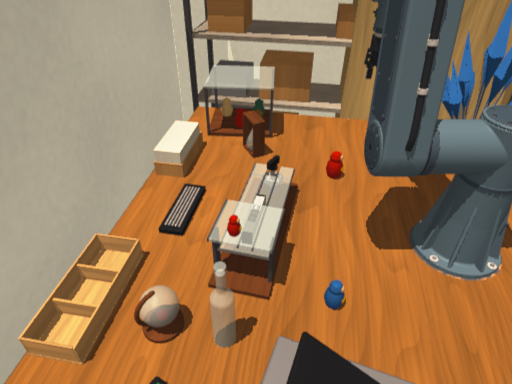

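The top view shows the stand at columns 183–320, rows 170–225. The upper shelf is at the left (+y world), the knob is near (304,199) and the level's window near (245,195). The frame stands near (380,170), the thermometer at (145,190), and the dolls at (349,260) and (188,263).

Run:
```python
from h import *
c=dict(np.load('pics/top0.npz')); im=cv2.cvtColor(c['color'],cv2.COLOR_RGB2BGR)
cv2.imwrite('pics/crop.png',cv2.resize(im[160:235,175:330],None,fx=5,fy=5,interpolation=cv2.INTER_CUBIC))
P=pts(c)
for (u,v) in [(304,199),(300,199),(309,199),(245,195),(262,197),(225,193),(270,190),(270,205),(190,210),(316,185),(316,215),(194,183)]:
    print(u,v,P[v,u].round(3))
# base: dark wood / shelf/ upper shelf masks by height
X=P.reshape(-1,3); roi=(X[:,0]>.3)&(X[:,0]<.8)
Z=P[...,2]
for lo,hi,n in [(.075,.1,'shelf'),(.13,.155,'upper'),(.11,.13,'level')]:
    m=((Z>lo)&(Z<hi)).astype(np.uint8); m[:, :178]=0;m[:,325:]=0;m[:160]=0;m[232:]=0
    q=P[m>0]; r=cv2.minAreaRect(q[:,:2].astype(np.float32)*1000); print(n,m.sum(),r,q[:,2].mean().round(4))
```

```text
304 199 [ 0.51  -0.136  0.136]
300 199 [ 0.515 -0.126  0.11 ]
309 199 [ 0.51  -0.152  0.132]
245 195 [0.529 0.049 0.124]
262 197 [ 0.528 -0.005  0.087]
225 193 [0.533 0.111 0.143]
270 190 [ 0.55  -0.032  0.09 ]
270 205 [ 0.5   -0.03   0.095]
190 210 [0.48  0.218 0.149]
316 185 [ 0.579 -0.193  0.015]
316 215 [ 0.475 -0.187  0.02 ]
194 183 [0.556 0.201 0.192]
shelf 2741 ((527.4508056640625, 26.363113403320312), (387.4206237792969, 134.4405059814453), 87.3848876953125) 0.0907
upper 2198 ((529.3553466796875, 38.01898193359375), (399.41632080078125, 151.07383728027344), 85.90972137451172) 0.1454
level 212 ((516.1044921875, 28.27117919921875), (64.32056427001953, 365.278076171875), 4.878251552581787) 0.1211
```

View pics/crop.png

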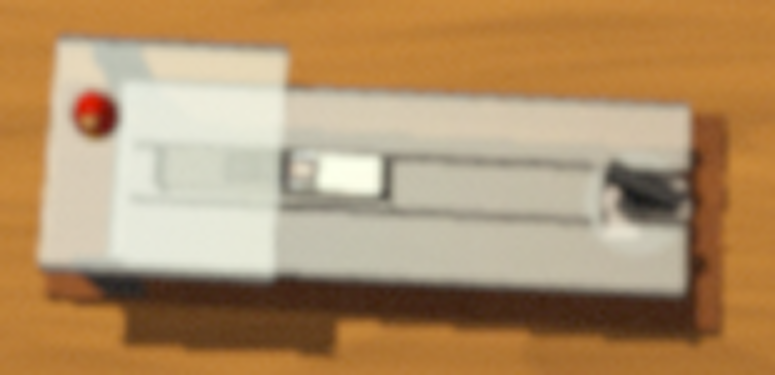

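The crop shows the level's -y end at crop (390,173), the upper shelf's edge at column ~283 and the lips running from (390,160)/(390,207) to (590,165)/(590,217). The knob's wing goes from (612,168) to (683,203), and the shelf's free end is at column 690.

Run:
```python
from h import *
c=dict(np.load('pics/top0.npz'))
g=lambda u,v,z:ray(c,175+(u-2)/5,160+(v-2)/5,z)[:2]
A=g(288,88,.089);B=g(690,103,.094);C=g(278,278,.089);D=g(690,296,.094)
print('shelf edges',A,B,C,D,'width',np.linalg.norm(B-D))
for p,q in((A,B),(C,D),(g(58,38,.146),g(288,48,.146)),(g(42,268,.146),g(276,281,.146))):
    d=p-q; print('yaw',np.arctan2(-d[0],d[1]))
E1=g(288,48,.146);E2=g(276,281,.146); print('edge',E1,E2,(E1+E2)/2)
print('free end mid',(B+D)/2,'level -y end top',g(390,175,.124),'lipsmid',(g(390,160,.095)+g(390,207,.095))/2,(g(590,165,.099)+g(590,217,.099))/2)
k1=g(612,168,.148);k2=g(683,203,.148);print('knob',k1,k2,(k1+k2)/2,np.linalg.norm(k1-k2))
P=pts(c); z=P[...,2]
m=np.zeros(z.shape,bool); m[188:208,293:316]=1; m&=(z>.11)&(z<.17)
q=P[m]; print(len(q),np.percentile(q[:,2],[10,50,90]), cv2.minAreaRect((q[:,:2]*1000).astype(np.float32)))
# dark knob from colour
im=c['color'].astype(int); mm=np.zeros(z.shape,np.uint8); mm[188:208,293:316]=(im[188:208,293:316].max(2)<80)
vs,us=np.nonzero(mm); print(len(us)); 
q=np.array([ray(c,u,v,.145)[:2]*1000 for u,v in zip(us,vs)],np.float32); print(cv2.minAreaRect(q)); 
m0=q.mean(0);w,V=np.linalg.eigh(np.cov((q-m0).T));print(m0,w**.5,V[:,1])
```

```text
shelf edges [0.59532373 0.09097176] [ 0.5790356  -0.17133142] [0.46992331 0.09828672] [ 0.45251877 -0.16573623] width 0.12664049337405053
yaw -0.0620169380365323
yaw -0.06582532927990742
yaw -0.06418655578783393
yaw -0.07512722484103598
edge [0.60798992 0.08743101] [0.46001847 0.09587111] [0.5340042  0.09165106]
free end mid [ 0.51577718 -0.16853383] level -y end top [0.52938354 0.02467711] lipsmid [0.52931123 0.02509699] [ 0.52117257 -0.10370781]
knob [ 0.52660218 -0.11387488] [ 0.50364477 -0.1571019 ] [ 0.51512347 -0.13548839] 0.048945041561973705
108 [0.11422134 0.13583781 0.14040935] ((516.4024658203125, -136.60447692871094), (51.25239562988281, 25.35672378540039), 78.18114471435547)
79
((509.6123352050781, -137.55357360839844), (51.26529312133789, 23.760955810546875), 80.59415435791016)
[ 511.1698  -134.40993] [ 6.21907918 11.36896628] [0.38495685 0.92293457]
```

servo_tool(commands=[[[43, -36, 0], 0, 85], [[43, -36, 0], 0, 85], [[43, -36, 0], 0, 85], [[43, -36, 0], 0, 85], [[43, -36, 0], 0, 85], [[43, -36, 0], 0, 85], [[43, -36, 0], 0, 85], [[43, -36, 0], 0, 85], [[43, -36, 0], 0, 85], [[43, -36, 0], 0, 85], [[43, -36, 0], 0, 85], [[40, -32, 0], 0, 85], [[0, 0, 0], -0.16, 85], [[0, 0, 0], -0.16, 85], [[0, 0, 0], -0.16, 85], [[0, 0, 0], -0.16, 85], [[0, 0, 0], -0.16, 85], [[0, 0, 0], -0.16, 85], [[0, 0, 0], -0.16, 85], [[0, 0, 0], 0, 60]])

```text
time_s: 2.6
eef_pos: [0.5304, 0.0564, 0.2529]
eef_rot: [-0.0, 0.731, 0.683, -0.0]
wrist_force: [-0.3, 0.3, 0.1]
opening: 0.809
grasp_force: 0.0
```

```bash
cat >> h.py <<'E'
def tool():
    o=ctrl.get_obs(); w,x,y,z=o['eef_rot']
    from scipy.spatial.transform import Rotation as Ro
    R=Ro.from_quat([x,y,z,w]).as_matrix(); h=np.arctan2(R[1,0],R[0,0])
    print('t',round(o['time_s'],2),'tcp',o['eef_pos'].round(4),'head',h.round(3),'q',o['q'].round(2),'F',o['wrist_force'].round(2),'open',round(o['opening'],3)); return o,R
def to_tool(R,p,q): print('shift mm',(R.T@(np.array(q)-p)*1000).round(1))
E
python3 - <<'E'
from h import *
c=cam('wrist'); save(c,'w1.png'); np.savez('pics/w1.npz',**c); tool()
print(-np.array(c['R']).T@c['t'],c['R'].round(3),c['fx'])
E
```

```text
t 2.65 tcp [0.5305 0.0563 0.253 ] head 1.501 q [-0.12  0.09  1.71  0.    1.34 -0.05] F [-0.56 -0.24 -0.7 ] open 0.729
[0.53427522 0.12343526 0.37359177] [[ 0.998 -0.068 -0.001]
 [-0.065 -0.962  0.263]
 [-0.019 -0.263 -0.965]] 335.7317887509402
```

View pics/w1.png

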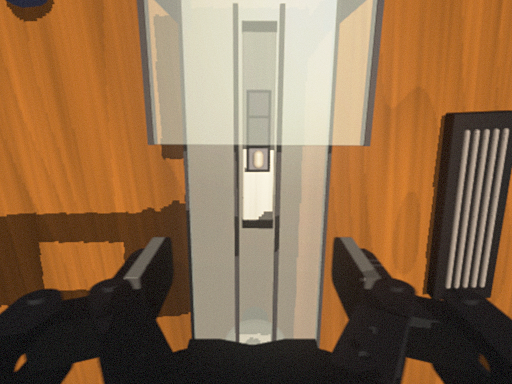

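The wrist view shows the level on the channel at columns 243–274. Its -y end is at row ~222, the upper shelf's edge at row 145, and the bubble at (258,158), towards the free end.

Run:
```python
from h import *
c=dict(np.load('pics/w1.npz'))
print('end',ray(c,257,222,.121),'top end +y',ray(c,258,22,.121),'bubble',ray(c,258,158,.125),'edge',ray(c,258,145,.138))
P=pts(c); print(P[200,258],P[215,258],P[165,258],P[180,215],P[240,257])
```

```text
end [0.53162585 0.02859793 0.121     ] top end +y [0.54165058 0.1741148  0.121     ] bubble [0.53567214 0.08082936 0.125     ] edge [0.53618129 0.09224319 0.138     ]
[0.53359286 0.04753727 0.12313071] [0.53281364 0.03534981 0.12354192] [0.53532872 0.07585943 0.12672436] [0.49741008 0.05811951 0.08999904] [ 0.53017904 -0.00057347  0.089753  ]
```

servo_tool(commands=[[[0, 2, 25], -0.006, 60], [[0, 0, 30], 0, 60], [[0, 0, 30], 0, 60], [[0, 0, 25], 0, 60], [[0, 0, 15], 0, 60], [[0, 0, 0], 0, 18], [[0, 0, 0], 0, 18], [[0, 0, 0], 0, 18], [[0, 0, 0], 0, 18], [[0, 0, 0], 0, 18], [[0, 0, 0], 0, 18]])

```text
time_s: 4.03
eef_pos: [0.5343, 0.056, 0.1297]
eef_rot: [0.002, 0.728, 0.685, 0.001]
wrist_force: [5.5, -1.1, -0.7]
opening: 0.257
grasp_force: 62.1
```

servo_tool(commands=[[[-4, 0, 0], 0, 18], [[-8, 0, -0.2], 0, 18], [[-10, 0, -0.3], 0, 18], [[-12, 0, -0.3], 0, 18], [[-12, 0, -0.3], 0, 18], [[-12, 0, -0.3], 0, 18], [[-12, 0, -0.3], 0, 18], [[-12, 0, -0.3], 0, 18], [[-10, 0, -0.2], 0, 18], [[-6, 0, -0.2], 0, 18], [[-4, 0, 0], 0, 18], [[0, 0, 0], 0, 18], [[0, 0, 0], 0, 18]])

```text
time_s: 5.65
eef_pos: [0.5269, -0.0463, 0.131]
eef_rot: [0.001, 0.728, 0.685, 0.0]
wrist_force: [5.3, -0.9, 3.1]
opening: 0.263
grasp_force: 62.6
```

Run:
```python
from h import *
c=cam('wrist'); save(c,'w2.png'); np.savez('pics/w2.npz',**c); tool()
```

```text
t 5.7 tcp [ 0.5269 -0.0462  0.131 ] head 1.51 q [-0.31  0.23  1.82 -0.    1.09 -0.25] F [ 4.98 -0.2   1.41] open 0.263
```

View pics/w2.png

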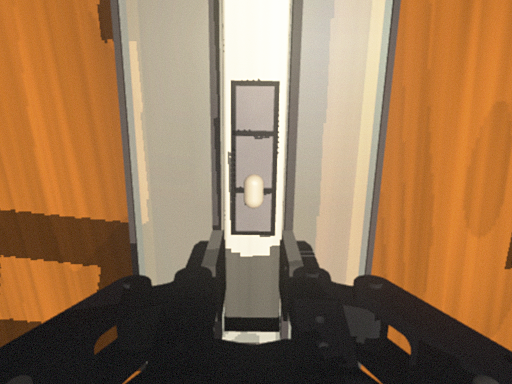

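The wrist view shows the window clear of the shelf, rows 81–235, with its two lines at rows ~132 and ~190. The bubble is at (254,191), so the free end is high.

servo_tool(commands=[[[0, 0, 1.5], 0, 18], [[0, 0, 1.5], 0, 18], [[0, 0, 1.5], 0, 18], [[0, 0, 1.5], 0, 18], [[0, 0, 1], 0, 18], [[0, 0, 0], 0, 18]])

```text
time_s: 6.45
eef_pos: [0.527, -0.0458, 0.1239]
eef_rot: [0.0, 0.728, 0.685, 0.0]
wrist_force: [4.8, -1.2, 4.2]
opening: 0.261
grasp_force: 62.8
```

servo_tool(commands=[[[0, 0, 1], 0, 18], [[0, 0, 1], 0, 18], [[0, 0, 0], 0, 18]])

```text
time_s: 6.82
eef_pos: [0.527, -0.0457, 0.1219]
eef_rot: [0.0, 0.728, 0.686, 0.0]
wrist_force: [4.4, -2.0, 6.1]
opening: 0.262
grasp_force: 62.9
```

servo_tool(commands=[[[0, 0, 1], 0, 18], [[0, 0, 0], 0, 18], [[0, 0, 0], 0, 18]])

```text
time_s: 7.2
eef_pos: [0.527, -0.0458, 0.1212]
eef_rot: [0.0, 0.728, 0.686, 0.0]
wrist_force: [4.4, -0.8, 6.3]
opening: 0.262
grasp_force: 63.2
```

servo_tool(commands=[[[0, 0, 1], 0, 18], [[0, 0, 0], 0, 18], [[0, 0, 0], 0, 18]])

```text
time_s: 7.58
eef_pos: [0.5271, -0.0458, 0.121]
eef_rot: [0.001, 0.728, 0.686, 0.0]
wrist_force: [1.9, -1.1, 13.1]
opening: 0.263
grasp_force: 64.0
```

Contact reached at 13 N. I'll let the bubble settle and measure it.

servo_tool(commands=[[[0, 0, 0], 0, 18], [[0, 0, 0], 0, 18], [[0, 0, 0], 0, 18], [[0, 0, 0], 0, 18], [[0, 0, 0], 0, 18], [[0, 0, 0], 0, 18], [[0, 0, 0], 0, 18], [[0, 0, 0], 0, 18], [[0, 0, 0], 0, 18], [[0, 0, 0], 0, 18], [[0, 0, 0], 0, 18], [[0, 0, 0], 0, 18], [[0, 0, 0], 0, 18], [[0, 0, 0], 0, 18], [[0, 0, 0], 0, 18], [[0, 0, 0], 0, 18]])

```text
time_s: 9.57
eef_pos: [0.5271, -0.0458, 0.121]
eef_rot: [0.001, 0.728, 0.686, 0.0]
wrist_force: [1.4, -0.9, 13.1]
opening: 0.266
grasp_force: 64.0
```

```bash
cat >> h.py <<'E'
def bubble(c,z,u0=200,u1=310):
    """window/bubble from wrist image: returns window-frame contour box and bubble box, in world on plane z"""
    im=c['color'].astype(int)
    dark=(im.max(2)<70).astype(np.uint8); 
    prof=dark[:,235:275].sum(1)
    print('dark rows',[(i,int(p)) for i,p in enumerate(prof) if p>22 and i<300])
E
python3 - <<'E'
from h import *
c=cam('wrist'); save(c,'w3.png'); np.savez('pics/w3.npz',**c); tool(); bubble(c,.118)
E
```

```text
t 9.62 tcp [ 0.5271 -0.0458  0.121 ] head 1.511 q [-0.31  0.24  1.83 -0.    1.07 -0.25] F [ 1.61 -0.87 14.47] open 0.262
dark rows [(192, 26), (233, 34), (234, 24)]
```

View pics/w3.png

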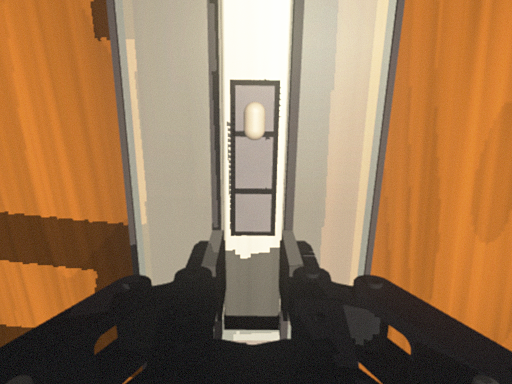

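Pressed, the bubble is at (255,120), rows 101–139, at the hinge side of the line at row 133. The other line is at row 191, so the free end is low.

Run:
```python
from h import *
c=dict(np.load('pics/w3.npz'))
P=pts(c); print('ztop',P[100:230:20,238:272].reshape(-1,3)[:,2].round(3).min(), P[160,255],P[215,255],P[120,255],P[60,255])
zt=float(P[160,255,2])
for r in (81,133,191,235): print(r,ray(c,255,r,zt)[:2].round(4))
for r in (101,120,139): print('b',r,ray(c,255,r,zt)[:2].round(4),ray(c,255,r,zt+.003)[:2].round(4))
print(-np.array(c['R']).T@c['t'])
```

```text
ztop 0.115 [ 0.53011856 -0.00084229  0.1164601 ] [ 0.52884143 -0.0228619   0.11612346] [0.53095505 0.0141284  0.11995284] [0.53216207 0.03438331 0.11695513]
81 [0.5318 0.0275]
133 [0.5307 0.0092]
191 [ 0.5294 -0.0129]
235 [ 0.5284 -0.0312]
b 101 [0.5314 0.0206] [0.5313 0.0206]
b 120 [0.531  0.0139] [0.531  0.0141]
b 139 [0.5306 0.007 ] [0.5306 0.0074]
[0.53018989 0.02137183 0.24167358]
```

servo_tool(commands=[[[0, 0, -4], 0, 18], [[0, 0, -5], 0, 18], [[0, 0, 0], 0, 50], [[0, 0, 0], 0, 60], [[0, 0, 0], 0, 60], [[0, 0, 0], 0, 60], [[0, 0, -30], 0, 60], [[-10, 0, -40], 0, 60], [[-30, 0, -40], 0, 60], [[-40, 0, 0], 0, 60], [[-50, 0, 0], 0, 60], [[0, 0, 0], 0, 60]])

```text
time_s: 11.12
eef_pos: [0.5183, -0.1784, 0.2387]
eef_rot: [0.0, 0.729, 0.684, -0.0]
wrist_force: [-0.2, -0.0, -0.5]
opening: 0.703
grasp_force: 0.0
```

Run:
```python
from h import *
c=cam('wrist'); save(c,'w4.png'); np.savez('pics/w4.npz',**c); tool()
```

```text
t 11.18 tcp [ 0.5183 -0.1766  0.2384] head 1.508 q [-0.55  0.13  1.69  0.    1.32 -0.48] F [0.19 1.03 0.16] open 0.703
```

View pics/w4.png

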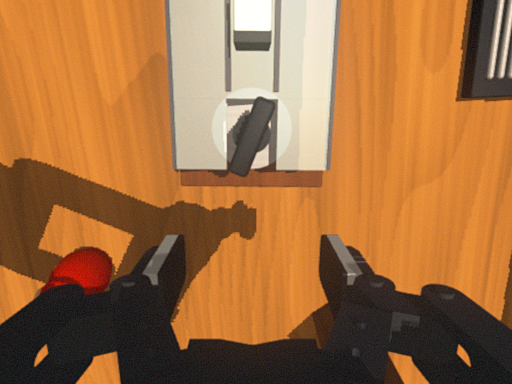

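The wing knob's bar runs from (265,97) to (238,175), over the notch in the shelf's end. The level's -y end is at row ~30, and a red doll stands well aside at (85,270).

Run:
```python
from h import *
c=dict(np.load('pics/w4.npz')); P=pts(c); z=P[...,2]
m=np.zeros(z.shape,bool); m[85:185,225:285]=1; m&=(z>.132)&(z<.16); q=P[m]
print(len(q),np.median(q[:,2]),z[m].max())
r=cv2.minAreaRect((q[:,:2]*1000).astype(np.float32)); print(r)
w,V=np.linalg.eigh(np.cov(q[:,:2].T)); d=V[:,1]*np.sign(V[1,1]); h=np.arctan2(d[1],d[0]); print('heading',h)
o,R=tool(); to_tool(R,o['eef_pos'],[r[0][0]/1000,r[0][1]/1000,.134]); print('turn',-(h-1.508))
```

```text
1694 0.13789028688232033 0.1401733588223726
((519.384765625, -135.83932495117188), (53.8307991027832, 14.01435661315918), 64.28929901123047)
heading 1.1209897021351902
t 11.18 tcp [ 0.5183 -0.1766  0.2384] head 1.508 q [-0.55  0.13  1.69  0.    1.32 -0.48] F [0.19 1.03 0.16] open 0.703
shift mm [ 40.7  -1.4 104.4]
turn 0.3870102978648098
```

servo_tool(commands=[[[20, -0.7, 0], 0, 40], [[20.7, -0.7, 0], 0, 40], [[0, 0, 0], 0.13, 40], [[0, 0, 0], 0.13, 40], [[0, 0, 0], 0.127, 40], [[0, 0, 30], 0, 40], [[0, 0, 35], 0, 40], [[0, 0, 27], 0, 40], [[0, 0, 15], 0, 40], [[0, 0, 0], 0, 40], [[0, 0, 0], 0, 8], [[0, 0, 0], 0, 8], [[0, 0, 0], 0, 8], [[0, 0, 0], 0, 8]])

```text
time_s: 12.92
eef_pos: [0.5212, -0.135, 0.1345]
eef_rot: [0.001, 0.846, 0.533, 0.001]
wrist_force: [-2.0, 2.5, 9.2]
opening: 0.15
grasp_force: 64.0
```

Run:
```python
from h import *
tool()
```

```text
t 12.93 tcp [ 0.5212 -0.135   0.1345] head 1.124 q [-0.47  0.24  1.8   0.    1.1  -0.03] F [-2.05  2.45  9.17] open 0.15
```

servo_tool(commands=[[[0, 0, -0.5], -0.15, 8], [[0, 0, -0.5], -0.16, 8], [[0, 0, -0.5], -0.16, 8], [[0, 0, -0.6], -0.16, 8], [[0, 0, -0.6], -0.16, 8], [[0, 0, -0.6], -0.16, 8], [[0, 0, -0.6], -0.16, 8], [[0, 0, -0.6], -0.16, 8], [[0, 0, -0.6], -0.16, 8], [[0, 0, -0.6], -0.16, 8], [[0, 0, -0.6], -0.16, 8], [[0, 0, -0.5], -0.15, 8], [[0, 0, 0], 0, 8], [[0, 0, 0], 0, 8], [[0, 0, 0], 0, 8]])

```text
time_s: 14.8
eef_pos: [0.519, -0.1363, 0.1411]
eef_rot: [-0.001, 0.059, 0.998, -0.002]
wrist_force: [-11.4, -3.8, 12.9]
opening: 0.147
grasp_force: 65.2
```

Run:
```python
from h import *
tool()
```

```text
t 14.8 tcp [ 0.519  -0.1363  0.1411] head 3.024 q [-0.48  0.23  1.8  -0.    1.12 -1.93] F [-11.36  -3.84  12.88] open 0.147
```

servo_tool(commands=[[[0, 0, 0], 0, 40], [[0, 0, 0], 0, 40], [[0, 0, 0], 0, 40], [[0, 0, -20], 0, 40], [[0, 0, -30], 0, 40], [[0, 0, -30], 0.15, 40], [[0, 0, 0], 0.152, 0], [[0, 0, 0], 0.152, 0], [[0, 0, 0], 0.152, 0], [[0, 0, 0], 0.152, 0], [[0, 0, 0], 0.152, 0], [[0, 0, 0], 0.152, 0], [[0, 0, 0], 0.152, 0], [[0, 0, 0], 0.152, 0], [[0, 0, 0], 0.15, 0], [[30, 1, 0], 0, 0], [[40, 1, 0], 0, 0], [[20.8, 0.3, 0], 0, 0], [[0, 0, 0], 0, 0]])

```text
time_s: 17.18
eef_pos: [0.5278, -0.0428, 0.2184]
eef_rot: [-0.0, 0.728, 0.685, -0.0]
wrist_force: [-1.0, -0.1, -0.3]
opening: 0.0
grasp_force: 0.0
```

Run:
```python
from h import *
c=cam('wrist');save(c,'w5.png'); o,R=tool(); to_tool(R,o['eef_pos'],[.527,-.0458,.155]); print(o['grasp_force'])
```

```text
t 17.23 tcp [ 0.5279 -0.0438  0.2184] head 1.509 q [-0.31  0.11  1.76 -0.    1.27 -0.25] F [-0.08 -0.57  0.38] open 0.0
shift mm [-2.1 -0.7 63.4]
0.0
```

View pics/w5.png

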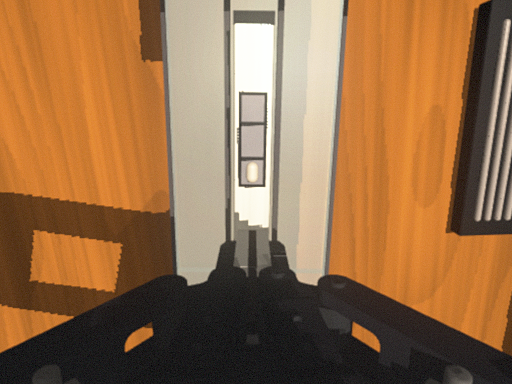

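The shut fingers are over the level, near (252,260), clear of the window at rows 92–187.

servo_tool(commands=[[[-2, -0.5, 20], 0, 0], [[0, 0, 25], 0, 0], [[0, 0, 15], 0, 0], [[0, 0, 6], 0, 0], [[0, 0, 2], 0, 0], [[0, 0, 2], 0, 0], [[0, 0, 0], 0, 0]])

```text
time_s: 18.1
eef_pos: [0.5275, -0.0463, 0.149]
eef_rot: [0.0, 0.729, 0.685, 0.0]
wrist_force: [0.3, 0.5, 0.5]
opening: -0.003
grasp_force: 0.0
```

servo_tool(commands=[[[0, 0, 1.5], 0, 0], [[0, 0, 1.5], 0, 0], [[0, 0, 1], 0, 0], [[0, 0, 1], 0, 0], [[0, 0, 1], 0, 0], [[0, 0, 0], 0, 0], [[0, 0, 0], 0, 0]])

```text
time_s: 18.98
eef_pos: [0.5274, -0.0463, 0.1426]
eef_rot: [0.0, 0.729, 0.684, 0.0]
wrist_force: [1.3, -0.6, 2.2]
opening: -0.001
grasp_force: 1.1
```

servo_tool(commands=[[[0, 0, 1], 0, 0], [[0, 0, 0], 0, 0], [[0, 0, 0], 0, 0]])

```text
time_s: 19.35
eef_pos: [0.5272, -0.0461, 0.1414]
eef_rot: [-0.0, 0.729, 0.684, 0.0]
wrist_force: [2.0, -1.1, 2.8]
opening: -0.0
grasp_force: 1.2
```

servo_tool(commands=[[[0, 0, 1], 0, 0], [[0, 0, 0], 0, 0], [[0, 0, 0], 0, 0]])

```text
time_s: 19.73
eef_pos: [0.5272, -0.0462, 0.1408]
eef_rot: [0.0, 0.729, 0.685, -0.0]
wrist_force: [-0.1, -1.2, 5.1]
opening: -0.002
grasp_force: 2.8
```

servo_tool(commands=[[[0, 0, 1], 0, 0], [[0, 0, 0], 0, 0], [[0, 0, 0], 0, 0], [[0, 0, 0], 0, 0], [[0, 0, 0], 0, 0], [[0, 0, 0], 0, 0], [[0, 0, 0], 0, 0], [[0, 0, 0], 0, 0], [[0, 0, 0], 0, 0], [[0, 0, 0], 0, 0], [[0, 0, 0], 0, 0], [[0, 0, 0], 0, 0], [[0, 0, 0], 0, 0], [[0, 0, 0], 0, 0], [[0, 0, 0], 0, 0], [[0, 0, 0], 0, 0], [[0, 0, 0], 0, 0], [[0, 0, 0], 0, 0], [[0, 0, 0], 0, 0], [[0, 0, 0], 0, 0]])

```text
time_s: 22.22
eef_pos: [0.5273, -0.0462, 0.1407]
eef_rot: [0.0, 0.729, 0.685, -0.0]
wrist_force: [-2.9, -0.2, 12.2]
opening: -0.002
grasp_force: 6.1
```

Run:
```python
from h import *
c=cam('wrist');save(c,'w6.png');np.savez('pics/w6.npz',**c); o,R=tool(); bubble(c,0)
```

```text
t 22.27 tcp [ 0.5273 -0.0462  0.1407] head 1.508 q [-0.31  0.21  1.82 -0.    1.11 -0.25] F [-3.73 -0.35 13.15] open -0.002
dark rows [(217, 36), (218, 32), (269, 25), (270, 27), (271, 34), (272, 36), (273, 36), (274, 36), (275, 36), (276, 38), (277, 40), (278, 40), (279, 40), (280, 40), (281, 40), (282, 40), (283, 40), (284, 40), (285, 40), (286, 40), (287, 40), (288, 40), (289, 40), (290, 40), (291, 40), (292, 40), (293, 40), (294, 40), (295, 40), (296, 40), (297, 40), (298, 40), (299, 40)]
```

View pics/w6.png

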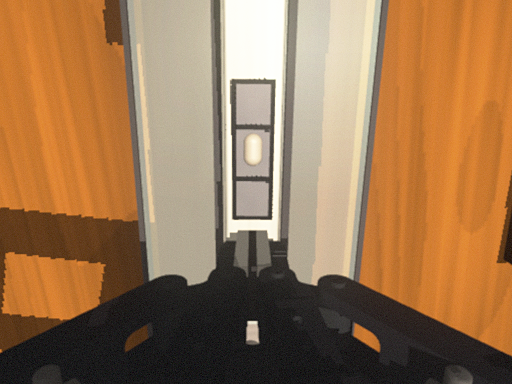

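The bubble is between the lines: bubble at (253,149), lines at rows 127 and 179. I'll check it in millimetres.

Run:
```python
from h import *
c=dict(np.load('pics/w6.npz'));P=pts(c); zt=float(np.median(P[190:210,248:258,2]));zb=float(np.median(P[145:154,250:256,2]));print(zt,zb)
im=c['color'].astype(int).mean(2)[:,245:262]; print([(r,int(im[r].min())) for r in list(range(122,133))+list(range(174,184))])
col=c['color'].astype(int)[:,251:256].mean((1,2)); print(col[128:172].round())
y=lambda r,z:ray(c,253,r,z)[1]
print('b mm',1e3*(y(149.5,zt+.003)-(y(127.5,zt)+y(179,zt))/2), 'window', 1e3*(y(149.5,zt+.003)-(y(79,zt)+y(218,zt))/2))
c2=cam('wrist'); o,_=tool()
```

```text
0.1200728992118204 0.12334134410369936
[(122, 173), (123, 157), (124, 105), (125, 73), (126, 73), (127, 73), (128, 70), (129, 110), (130, 162), (131, 174), (132, 173), (174, 171), (175, 129), (176, 69), (177, 60), (178, 62), (179, 58), (180, 65), (181, 123), (182, 163), (183, 167)]
[ 80. 123. 168. 181. 177. 177. 197. 214. 223. 228. 233. 239. 244. 245.
 244. 241. 240. 240. 240. 240. 240. 240. 240. 240. 240. 239. 239. 239.
 239. 240. 238. 233. 228. 221. 214. 201. 173. 151. 163. 175. 173. 175.
 174. 175.]
b mm 2.2475201315725437 window 1.6218294390340608
t 22.32 tcp [ 0.5273 -0.0462  0.1407] head 1.508 q [-0.31  0.21  1.82 -0.    1.11 -0.25] F [-3.19  0.   12.4 ] open 0.001
```

About +2 mm, too near the 3 mm limit. I'll give the knob another ~0.26 rad.

servo_tool(commands=[[[0, 0, -20], 0, 0], [[0, 0, -30], 0, 0], [[0, 0, -30], 0, 40], [[-30, -0.6, 0], 0, 40], [[-40, -0.5, 0], 0, 40], [[-20.1, -0.5, 0], 0, 40], [[0, 0, 0], -0.152, 40], [[0, 0, 0], -0.152, 40], [[0, 0, 0], -0.152, 40], [[0, 0, 0], -0.152, 40], [[0, 0, 0], -0.152, 40], [[0, 0, 0], -0.152, 40], [[0, 0, 0], -0.152, 40], [[0, 0, 0], -0.152, 40], [[0, 0, 0], -0.15, 40], [[0, 0, 0], -0.15, 40], [[0, 0, 30], 0, 40], [[0, 0, 30], 0, 40], [[0, 0, 19], 0, 40], [[0, 0, 0], 0, 40]])

```text
time_s: 24.82
eef_pos: [0.5183, -0.1348, 0.1383]
eef_rot: [-0.002, 0.059, 0.998, 0.001]
wrist_force: [0.1, -0.3, 0.6]
opening: 0.464
grasp_force: 0.0
```

servo_tool(commands=[[[0, 0, 0], 0, 8], [[0, 0, 0], 0, 8], [[0, 0, 0], 0, 8], [[0, 0, 0], 0, 8]])

```text
time_s: 25.32
eef_pos: [0.5205, -0.1365, 0.1416]
eef_rot: [0.001, 0.059, 0.998, -0.001]
wrist_force: [-2.3, -1.8, 6.2]
opening: 0.152
grasp_force: 61.8
```

servo_tool(commands=[[[0, 0, -0.4], -0.13, 8], [[0, 0, -0.5], -0.13, 8], [[0, 0, 0], 0, 8], [[0, 0, 0], 0, 8]])

```text
time_s: 25.82
eef_pos: [0.5205, -0.1365, 0.1425]
eef_rot: [0.001, -0.071, 0.997, -0.001]
wrist_force: [-2.2, -1.4, 7.8]
opening: 0.151
grasp_force: 62.0
```

Run:
```python
from h import *
tool()
```

```text
t 25.82 tcp [ 0.5205 -0.1365  0.1425] head -2.999 q [-0.48  0.23  1.79 -0.    1.12 -2.19] F [-2.24 -1.37  7.79] open 0.151
```

servo_tool(commands=[[[0, 0, 0], 0, 40], [[0, 0, 0], 0, 40], [[0, 0, 0], 0, 40], [[0, 0, -20], 0, 40], [[0, 0, -30], 0, 40], [[0, 0, -30], 0.148, 40], [[0, 0, 0], 0.148, 0], [[0, 0, 0], 0.148, 0], [[0, 0, 0], 0.148, 0], [[0, 0, 0], 0.148, 0], [[0, 0, 0], 0.148, 0], [[0, 0, 0], 0.148, 0], [[0, 0, 0], 0.148, 0], [[0, 0, 0], 0.148, 0], [[0, 0, 0], 0.148, 0], [[0, 0, 0], 0.148, 0], [[0, 0, 0], 0.148, 0], [[30, 1, 0], 0, 0], [[40, 0.5, 0], 0, 0], [[20, 0, 0], 0, 0]])

```text
time_s: 28.32
eef_pos: [0.527, -0.0447, 0.2212]
eef_rot: [-0.0, 0.729, 0.685, -0.0]
wrist_force: [-0.3, -0.5, 0.4]
opening: 0.005
grasp_force: 0.0
```

servo_tool(commands=[[[0, 0, 20], 0, 0], [[0, 0, 30], 0, 0], [[0, 0, 12], 0, 0], [[0, 0, 6], 0, 0], [[0, 0, 0], 0, 0]])

```text
time_s: 28.95
eef_pos: [0.5274, -0.0465, 0.1537]
eef_rot: [0.0, 0.729, 0.684, 0.0]
wrist_force: [0.0, 0.2, -0.3]
opening: 0.001
grasp_force: 0.0
```

servo_tool(commands=[[[0, 0, 4], 0, 0], [[0, 0, 2], 0, 0], [[0, 0, 1.5], 0, 0], [[0, 0, 1.5], 0, 0], [[0, 0, 1], 0, 0], [[0, 0, 1], 0, 0], [[0, 0, 1], 0, 0], [[0, 0, 0], 0, 0], [[0, 0, 0], 0, 0]])

```text
time_s: 30.08
eef_pos: [0.5274, -0.0464, 0.1416]
eef_rot: [0.0, 0.729, 0.684, 0.0]
wrist_force: [0.5, -1.1, 3.5]
opening: -0.002
grasp_force: 1.8
```

servo_tool(commands=[[[0, 0, 0.8], 0, 0], [[0, 0, 0], 0, 0], [[0, 0, 0], 0, 0]])

```text
time_s: 30.45
eef_pos: [0.5274, -0.0464, 0.1414]
eef_rot: [0.0, 0.729, 0.685, 0.0]
wrist_force: [-1.6, -0.5, 8.8]
opening: -0.0
grasp_force: 4.5
```

servo_tool(commands=[[[0, 0, 0.5], 0, 0], [[0, 0, 0], 0, 0], [[0, 0, 0], 0, 0], [[0, 0, 0], 0, 0], [[0, 0, 0], 0, 0], [[0, 0, 0], 0, 0], [[0, 0, 0], 0, 0], [[0, 0, 0], 0, 0], [[0, 0, 0], 0, 0], [[0, 0, 0], 0, 0], [[0, 0, 0], 0, 0], [[0, 0, 0], 0, 0], [[0, 0, 0], 0, 0], [[0, 0, 0], 0, 0], [[0, 0, 0], 0, 0], [[0, 0, 0], 0, 0], [[0, 0, 0], 0, 0], [[0, 0, 0], 0, 0], [[0, 0, 0], 0, 0], [[0, 0, 0], 0, 0]])

```text
time_s: 32.95
eef_pos: [0.5274, -0.0464, 0.1414]
eef_rot: [0.0, 0.729, 0.685, 0.0]
wrist_force: [-3.2, -0.6, 12.4]
opening: 0.002
grasp_force: 6.2
```

servo_tool(commands=[[[0, 0, 0], 0, 0], [[0, 0, 0], 0, 0], [[0, 0, 0], 0, 0], [[0, 0, 0], 0, 0], [[0, 0, 0], 0, 0], [[0, 0, 0], 0, 0], [[0, 0, 0], 0, 0], [[0, 0, 0], 0, 0], [[0, 0, 0], 0, 0], [[0, 0, 0], 0, 0], [[0, 0, 0], 0, 0], [[0, 0, 0], 0, 0]])

```text
time_s: 34.45
eef_pos: [0.5274, -0.0464, 0.1414]
eef_rot: [0.0, 0.729, 0.685, 0.0]
wrist_force: [-2.7, -0.4, 12.4]
opening: -0.001
grasp_force: 6.2
```

Run:
```python
from h import *
c=cam('wrist');save(c,'w7.png');np.savez('pics/w7.npz',**c); tool()
P=pts(c); zt=float(np.median(P[190:210,248:258,2])); print(zt)
im=c['color'].astype(int).mean(2)
d=im[:,240:247].mean(1); print('lines/window dark rows',[r for r in range(60,230) if d[r]<105])
s=c['color'][:,251:256].astype(int); b=[r for r in range(90,215) if s[r].mean()>205]; print('bubble',b[0],b[-1])
```

```text
t 34.5 tcp [ 0.5275 -0.0464  0.1414] head 1.508 q [-0.31  0.21  1.82 -0.    1.11 -0.25] F [-3.45  0.28 12.06] open 0.004
0.12061902972026774
lines/window dark rows [77, 78, 79, 122, 123, 124, 125, 126, 127, 174, 175, 176, 177, 178, 214, 215, 216]
bubble 137 164
```

View pics/w7.png

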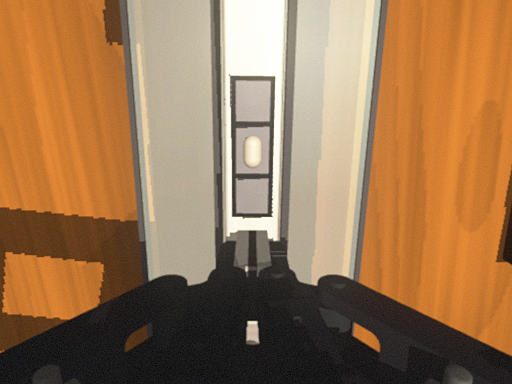

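The bubble spans rows ~135–167, between lines whose inner edges are at rows 127 and 174, so it is centred to within about 0.5 mm. The press holds steady at about 12 N, so I'll hand in.

```bash
python3 -c "
from bench import ctrl
print(ctrl.hand_in())"
```

```text
the job is handed in; nothing more can be done
None
```

I handed the job in at about 34.5 s with the spirit level clear of the upper shelf, pressed at about 12 N, the bubble within about 0.5 mm of centre and the goods left untouched; the hand-in returned no verdict.

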